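# Slide the locked specimen stage home

## Task

Without grasping or lifting anything, press the red release button on the specimen stage with the fingertips and, keeping it held down all the way, push the stage along its rails until it is fully home against the blue end stop. Then let the button spring back up and move clear. The core plug must stay standing in its seat on the stage, and the things standing around the slide must be left where they are.

Things in the scene. Friction and masses are not known exactly. Their poses are not given: they have to be found in the camera images.
- slide_unit: the slide unit, screwed down on the bench: black base plate 90 mm (x) by 320 mm (y) by 10 mm with two end blocks to 41 mm high and two steel shafts. Origin at the centre of its underside; z up, +y along the shafts in the direction in which the carriage must travel, x across them.
- carriage (a joint): travel of the aluminium carriage (the stage) along the slide unit's +y, in m; 0 at the start. 80 mm wide, 125 mm long, deck 44 mm above the bench. With the red button up a toothed lock holds it (1 mm of play), at the start, on the way and at home; with the button down it slides with 1 N of friction. From rear to front it carries: red button, black push wall, white seat with the core plug.
- release_button (a joint): how far the red button is pressed, in m: 0 up, 0.005 fully down. The lock is free from 0.003 on. Springs back; takes 5 N to begin and 8 N fully down.
- button_top (a point): centre of the top face of the red release button at the rear of the carriage, 52 mm above the bench when up and 47 mm when down. The face is flat, 44 mm (slide unit's x) by 38 mm (y).
- push_wall (a point): centre of the rear face of the black upright wall on the carriage, just in front (+y) of the button: 54 mm wide in x, 9 mm thick in y, top 71 mm above the bench, its rear face 21 mm ahead of the button's centre and 2 mm ahead of the button's edge. Fingertips that hold the button down can push the carriage by this wall. It moves with the carriage.
- carriage_nose (a point): centre of the front (+y) end face of the carriage, 38 mm above the bench.
- stop_face (a point): centre of the rear face of the blue end stop, which the carriage's front end must meet; 38 mm above the bench, straight ahead (+y) of carriage_nose. The stop is 84 mm wide, 91 mm high and 32 mm deep in y, with a dark sensor barrel that looks at the plug; it is clamped fast, at 75 to 120 mm from the carriage's front end at the start.
- seat (a point): centre of the floor of the white ring seat on the carriage, 46 mm above the bench, 75 mm ahead (+y) of the button's centre. Ring outside diameter 36 mm, inside 29 mm, 5 mm deep.
- specimen_mid (a point): centre of the pale grey core plug (a loose cylinder, 25 mm diameter, 30 mm high, z along its axis), which stands in the seat; its top is 76 mm above the bench.
- dark_plug_mid (a point): centre of a loose dark core plug standing on the bench beside the slide, 25 mm diameter, 42 mm high. To be left alone.
- vial_mid (a point): centre of a loose glass vial with a black cap standing on the bench beside the slide, 25 mm diameter, 58 mm high. To be left alone.
- brass_weight_mid (a point): centre of a loose brass weight standing beyond the end stop, 28 mm diameter, 39 mm high. To be left alone.
Mind the look-alikes: they are no part of the job. What is shaped like the part that bears specimen_mid but brown is not meant.

How it is judged:
By the outcome, as a careful person would: the job done as asked, in the order asked, and still so for the second after the job is handed in, with the robot touching nothing.
It also fails if it takes over 35 s, if anything falls off the work surface, if the arm or the gripper's body presses on something with over 40 N, if the wrist force passes 120 N, or if a joint passes its speed limit or range.

## Robot

A 6-joint arm with a two-finger parallel gripper is mounted at the origin on a cart in front of the work surface, level with it; the furniture and walls round the work are solid. World frame = base frame: x ahead of the robot, y to its left, z up, the work surface at z = 0. Lengths are in m, angles in rad, forces in N, time in s.
With the tool pointing down it reaches from about 0.225 to 0.875 m from the base axis. Payload 3.4 kg.
Tool frame: the origin (TCP) lies on the centre line of the jaws, within the pads' length; the fingertips stand 17 mm ahead of it and the grasp point (between the pads) lies 2 mm behind it (nose_length is the distance from the TCP to the fingertips, in m); z points along the fingers, y is the line along which they close (so a half turn about z gives the same grasp; the last joint's range is limited). The gripper opens to 85 mm and grips with 20 to 120 N. Pads are 22 mm wide; open, the fingers measure 114 mm over their backs; the gripper's body (76 mm by 85 mm) begins 54 mm behind the grasp point. The pads swing forward as they close: fully open they stand 13 mm farther back than shut.
Start: joints at [1.011, 0.276, 1.505, -0, 1.361, -0.121], TCP at [0.244, 0.521, 0.248] pointing down, gripper open.
Joint ranges: [-2.89, 2.89], [-0.75, 2.08], [0.22, 2.7], [-1.18, 4.32], [0.11, 2.71], [-2.7, 2.7]. Speed limits (rad/s): [2.57, 2.57, 3.14, 3.14, 3.14, 3.14].

## Interface

Orientations are given as a unit quaternion [w, x, y, z].
In Python, from rig import get_state, get_image, sign_off, find_in, place_of, nose_length gives the robot as it stands.
- The arm moves only by the tool apply_moves, never from a script. Its argument "deltas" is one flat list of numbers, 5 for each row, row after row: the finger opening in mm, from 0 to 85.4, then the shift along the tool's x, y, z in mm, then the turn about the tool's z in degrees. A call has 1 to 12 rows; each row is the pose to reach, as a shift and turn from the pose commanded when the call began, along the tool's axes at that moment; what a row does not reach only later rows make up. A row lasts 1/12 s, in which the tool goes at most 41.7 mm and 7.16 degrees, less where a joint would pass 70% of its speed; a pose out of reach is approached as far as the arm can. A call with a gripper value outside its range is refused whole. The fingers move at their own pace and stop on an object; "squeeze" is the grip in N (left out, the last holds). Time passes only in rows, so rows that repeat a pose let the fingers close. It gives the time, the measured TCP pose, the force, the opening and the grip force at its end, in the units of the state.
- get_state(): the state, without advancing time (a new reading comes with each control period).
- get_image(name): name is "scene" or "top" or "wrist"; returns a dict with "frame" (384x512x3 uint8, red, green, blue), "K" (3x3 intrinsics, pixels), "k1" (the pictures are not rectified: a ray, as slopes to the right and down, at radius r is drawn at 1 + k1 r^2 times it, then the intrinsics apply), "position" and "orientation" of the camera in the world. Camera axes: x right, y down, z forward; pixel columns grow to the right and rows downward; lengths in m; the calibration is good to about 2 mm. A picture is of the moment at which its call begins. There is no depth.
- sign_off(): hands the job in; it is judged then, once.
Trained networks look in a picture, given as the dict that the camera call returned (one of the last four; its "shot" number tells which), for a name from the list of things; names that differ only in an ending like _2 or _b are one class to them, and where a whole thing is asked for, a point or a joint stands for the part that bears it (a point fixed in the world has none). Each returns a list of dicts, best first, with "score" (0 to 1); they miss things now and then, are a little off and sometimes report something else, mostly with a low value. They report only what shows in the picture. A call takes as long as a camera call. They do not tell look-alikes from the thing itself.
- find_in(query, picture): "point" ([column, row] in pixels, amid what is visible of it).
- place_of(query, picture): "point" ([column, row] in pixels: a listed point, or the origin of a listed thing).
The state is a dict: "clock": time; "qpos": joint angles; "qd": joint speeds; "effort": joint torques, N m; "position": TCP position; "ee_rot": TCP orientation; "contact_force": force on the tool from outside, world axes, zero at the start; "moment": the same for the moment, N m; "width": finger opening in m; "gripper_force": force on a finger pad.
Only numpy, scipy, OpenCV 4.12 (cv2) and the standard library are available. Lean on these libraries where they do the work, as an engineer would, in place of code of your own. Each camera call takes 0.05 s, during which the arm holds its last target. There are 200 camera calls.

## Working session

There is one attempt and no reset: what is moved stays moved. The work goes in short steps, Python scripts to look and compute and a tool call to move; the robot and the scene stay as the last step left them, time stands still between calls to the robot, and variables do not carry over. Pictures are saved under pics/ and viewed, at most 10 in all, crops included, and the job is handed in when it is done.

Besides the shell and the picture viewer there is one more tool, called after "Call:" as name(argument=value, ...) on one line, values as JSON. apply_moves: Moves the arm, as the interface text tells. Its arguments: {"type":"object","properties":{"deltas":{"type":"array"},"squeeze":{"type":"number"}},"required":["deltas"]}

```bash
mkdir -p pics
cat > h.py <<'E'
import numpy as np, cv2, json
from scipy.spatial.transform import Rotation as R
from rig import *
def rot(q): return R.from_quat([q[1],q[2],q[3],q[0]]).as_matrix()
def ray(im,p):
    K=np.array(im["K"]); d=np.array([(p[0]-K[0,2])/K[0,0],(p[1]-K[1,2])/K[1,1]]); u=d.copy()
    for _ in range(30): u=d/(1+im["k1"]*(u@u))
    return np.array(im["position"]), rot(im["orientation"])@np.array([u[0],u[1],1])
def at_z(im,p,z):
    o,d=ray(im,p); return o+d*(z-o[2])/d[2]
def proj(im,P):
    c=rot(im["orientation"]).T@(np.array(P)-np.array(im["position"])); u=c[:2]/c[2]; u=u*(1+im["k1"]*(u@u)); K=np.array(im["K"])
    return np.array([K[0,0]*u[0]+K[0,2],K[1,1]*u[1]+K[1,2]])
def save(im,n,crop=None,s=1):
    f=im["frame"][:,:,::-1]
    if crop: x0,y0,x1,y1=crop; f=f[y0:y1,x0:x1]
    cv2.imwrite("pics/"+n,cv2.resize(f,None,fx=s,fy=s,interpolation=cv2.INTER_CUBIC))
E
python3 - <<'E'
from h import *
Z=dict(button_top=.052,push_wall=.06,carriage_nose=.038,stop_face=.038,seat=.046,specimen_mid=.061,dark_plug_mid=.021,vial_mid=.029,brass_weight_mid=.0195,slide_unit=0)
ims=[]
for n in("top","scene"):
    im=get_image(n); ims.append(im); 
    print(n,np.round(im["position"],3),np.round(rot(im["orientation"])[:,2],2))
    for k,z in Z.items():
        print(k,[(np.round(r["point"],0).tolist(),round(r["score"],2),np.round(at_z(im,r["point"],z),3)[:2].tolist()) for r in place_of(k,im)[:3]])
a=np.vstack([i["frame"] for i in ims]); 
for i,n in zip(ims,("top","scene")): save(i,n+"0.png",s=1.5)
s=get_state(); print(s)
print(nose_length)
E
```

```text
top [ 0.383 -0.234  1.006] [ 0.2   0.   -0.98]
button_top [([287.0, 220.0], 0.58, [0.505, -0.316]), ([318.0, 223.0], 0.51, [0.497, -0.389])]
push_wall []
carriage_nose [([278.0, 219.0], 0.94, [0.508, -0.296]), ([271.0, 219.0], 0.6, [0.507, -0.278])]
stop_face [([242.0, 209.0], 0.97, [0.533, -0.208])]
seat [([288.0, 218.0], 0.8, [0.51, -0.319]), ([270.0, 216.0], 0.56, [0.514, -0.275]), ([189.0, 196.0], 0.34, [0.564, -0.078])]
specimen_mid [([289.0, 217.0], 0.54, [0.509, -0.32]), ([356.0, 204.0], 0.48, [0.542, -0.483]), ([275.0, 166.0], 0.46, [0.637, -0.288])]
dark_plug_mid [([298.0, 179.0], 0.51, [0.613, -0.35]), ([190.0, 192.0], 0.2, [0.577, -0.077])]
vial_mid [([327.0, 192.0], 0.67, [0.575, -0.419])]
brass_weight_mid [([189.0, 195.0], 0.54, [0.57, -0.073])]
slide_unit [([272.0, 216.0], 0.57, [0.52, -0.282])]
scene [-0.097 -0.536  0.448] [ 0.8   0.38 -0.46]
button_top [([318.0, 233.0], 0.61, [0.492, -0.399]), ([265.0, 233.0], 0.6, [0.441, -0.305])]
push_wall [([309.0, 223.0], 0.62, [0.504, -0.375])]
carriage_nose [([275.0, 218.0], 0.89, [0.523, -0.292])]
stop_face [([242.0, 204.0], 0
[... 436 characters left out ...]
, 'qpos': array([ 1.01099909e+00,  2.75887855e-01,  1.50489859e+00, -1.18817053e-05,
        1.36070943e+00, -1.21001297e-01]), 'qd': array([-9.40861657e-04, -4.26854922e-04,  3.57378772e-04, -9.39971110e-05,
       -2.15910875e-03,  8.64219925e-04]), 'effort': array([-8.30650533e-04, -4.16676736e+01, -2.46101421e+01, -6.34544067e-04,
        3.75930622e-04, -8.53865288e-06]), 'position': array([0.24431223, 0.52054531, 0.24833551]), 'ee_rot': array([2.16327008e-05, 2.17640856e-01, 9.76028921e-01, 4.36740126e-05]), 'contact_force': array([-0.80864392, -0.24644015, -0.29444585]), 'moment': array([ 0.01800071,  0.01242094, -0.01820467]), 'gripper_force': 0.0, 'width': 0.08538676218502304}
0.017
```

Run:
```python
import cv2,numpy as np
t=cv2.imread("pics/top0.png");s=cv2.imread("pics/scene0.png")
c=lambda f,x0,y0,x1,y1:cv2.resize(f[int(y0*1.5):int(y1*1.5),int(x0*1.5):int(x1*1.5)],(800,300),interpolation=cv2.INTER_CUBIC)
cv2.imwrite("pics/both.png",np.vstack([c(t,160,150,400,240),c(s,160,170,400,260)]))
```

```text
(no output)
```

View pics/both.png

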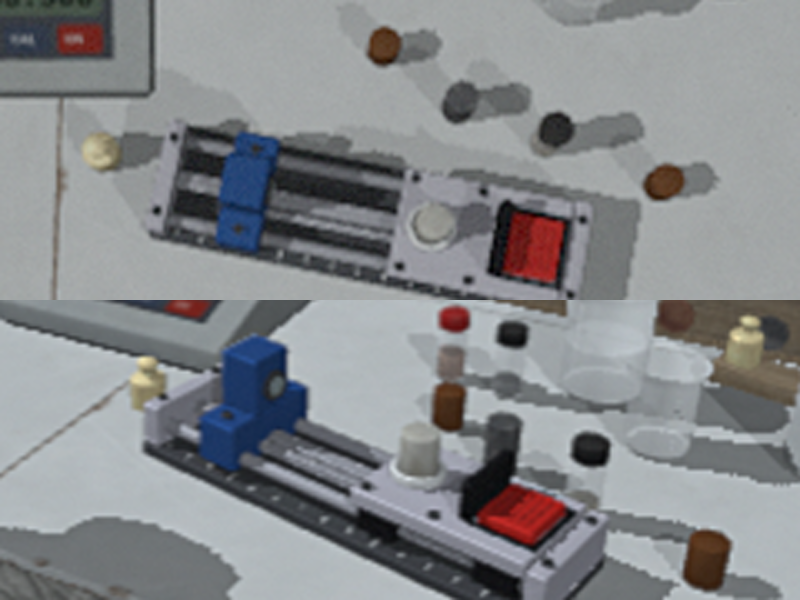

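View pics/scene0.png

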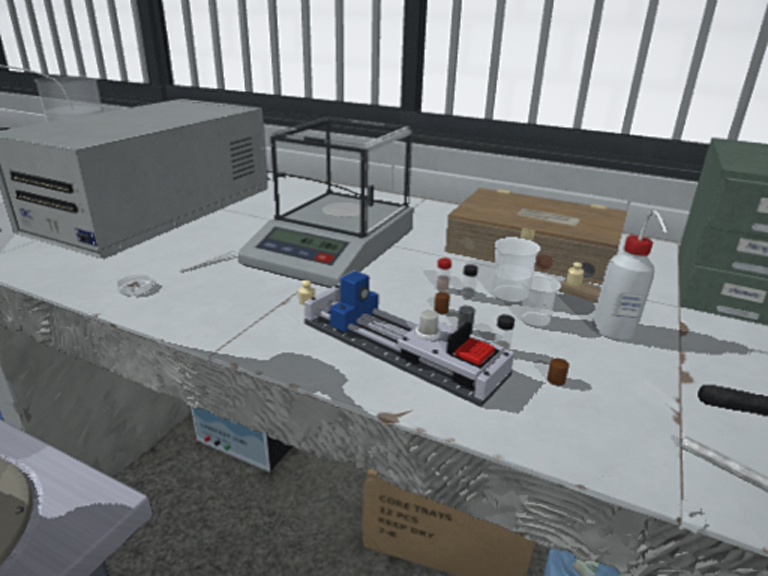

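Candidates for the button: the red face on the carriage at scene (315,233) / top (320,224), the red key on the balance at top (183,161), and the red vial cap at scene (297,176). The carriage button matches the description, since it sits behind the black wall. The brown plugs are look-alikes of the specimen; the pale plug is at scene (284,217). I'll swing over, keeping height, with the fingers closing.

Call:
apply_moves(deltas=[0, -40, -45, 0, 7, 0, -80, -75, 0, 14, 0, -110, -110, 0, 21, 0, -130, -145, 0, 28, 0, -160, -175, 0, 35, 0, -190, -210, 0, 42, 0, -215, -240, 0, 49, 0, -240, -270, 0, 56, 0, -265, -300, 0, 63, 0, -290, -330, 0, 70, 0, -310, -360, 0, 77, 0, -310, -360, 0, 78.4])

```text
clock: 2.1
position: [0.3727, 0.0588, 0.2487]
ee_rot: [0.002, 0.788, 0.616, -0.0]
contact_force: [-0.1, 1.0, -0.5]
width: 0.0
gripper_force: 0.0
```

```bash
cat > est.py <<'E'
from h import *
def red(im,near,rad=40):
    h=cv2.cvtColor(im["frame"],cv2.COLOR_RGB2HSV); m=((h[...,1]>150)&(h[...,2]>90)&((h[...,0]<6)|(h[...,0]>173))).astype(np.uint8)
    n,l,st,c=cv2.connectedComponentsWithStats(m)
    return [(c[i].round(1).tolist(),int(st[i,4])) for i in range(1,n) if st[i,4]>30]
E
python3 - <<'E'
from est import *
s=get_state(); print(s["clock"],s["position"],rot(s["ee_rot"]).round(3).tolist(),s["width"],s["contact_force"])
for n in("top","scene"):
    im=get_image(n)
    for c,a in red(im,None): print(n,c,a,at_z(im,c,.052).round(4))
E
```

```text
2.1 [0.3727409  0.05880089 0.2486691 ] [[0.242, 0.97, 0.002], [0.97, -0.242, -0.003], [-0.002, 0.002, -1.0]] 4.094001420028157e-05 [-0.0867869   1.01047217 -0.45738107]
top [396.1, 114.2] 189 [ 0.774  -0.5996  0.052 ]
top [264.6, 131.1] 64 [ 0.7287 -0.2642  0.052 ]
top [184.0, 161.5] 74 [ 0.6497 -0.0638  0.052 ]
top [319.9, 223.7] 272 [ 0.4947 -0.3951  0.052 ]
scene [424.9, 163.6] 162 [ 0.9926 -0.5718  0.052 ]
scene [216.3, 171.7] 39 [ 0.6428 -0.0687  0.052 ]
scene [295.9, 175.3] 39 [ 0.7262 -0.2647  0.052 ]
scene [316.2, 233.7] 266 [ 0.4862 -0.3963  0.052 ]
```

Call:
apply_moves(deltas=[0, -36, 19, 0, 0, 0, -72, 38, 0, 0, 0, -108, 57, 0, 0, 0, -144, 76, 0, 0, 0, -180, 95, 5, 0, 0, -216, 114, 12, 0, 0, -252, 133, 22, 0, 0, -288, 152, 34, 0, 0, -324, 172, 46, 0, 0, -360, 192, 58, 0, 0, -392, 210, 70, 0, 0, -417, 225, 80, 0])

```text
clock: 3.2
position: [0.4946, -0.397, 0.1669]
ee_rot: [0.0, 0.785, 0.619, 0.0]
contact_force: [-0.1, 0.1, 1.5]
width: 0.0004
gripper_force: 0.0
```

Run:
```python
from est import *
im=get_image("wrist"); s=get_state(); print(s["clock"],s["position"],rot(s["ee_rot"]).round(3).tolist(),s["contact_force"])
print("cam",im["position"],rot(im["orientation"]).round(2).tolist())
for c,a in red(im,None): print(c,a,at_z(im,c,.052).round(4))
for k,z in dict(button_top=.052,push_wall=.06,carriage_nose=.038,stop_face=.038,seat=.046,specimen_mid=.061,slide_unit=0).items():
    print(k,[(np.round(r["point"],0).tolist(),round(r["score"],2),np.round(at_z(im,r["point"],z),3)[:2].tolist()) for r in place_of(k,im)[:2]])
save(im,"w1.png",s=1.5)
```

```text
3.25 [ 0.49576217 -0.40183571  0.16447076] [[0.235, 0.972, 0.001], [0.972, -0.235, -0.004], [-0.003, 0.002, -1.0]] [ 3.1146724  -5.19780715 -0.67247021]
cam [ 0.51158102 -0.32456302  0.29259474] [[0.97, -0.22, -0.07], [-0.23, -0.93, -0.29], [-0.0, 0.29, -0.96]]
[254.6, 187.6] 1660 [ 0.4954 -0.3956  0.052 ]
button_top [([257.0, 188.0], 0.88, [0.497, -0.397])]
push_wall [([254.0, 170.0], 0.81, [0.5, -0.377])]
carriage_nose [([252.0, 76.0], 0.6, [0.516, -0.3]), ([252.0, 99.0], 0.39, [0.512, -0.319])]
stop_face [([339.0, 180.0], 0.23, [0.577, -0.411])]
seat [([253.0, 107.0], 0.87, [0.511, -0.325])]
specimen_mid [([399.0, 29.0], 0.97, [0.631, -0.297]), ([319.0, 252.0], 0.84, [0.541, -0.472])]
slide_unit [([249.0, 56.0], 0.9, [0.519, -0.278]), ([251.0, 101.0], 0.53, [0.51, -0.319])]
```

View pics/w1.png

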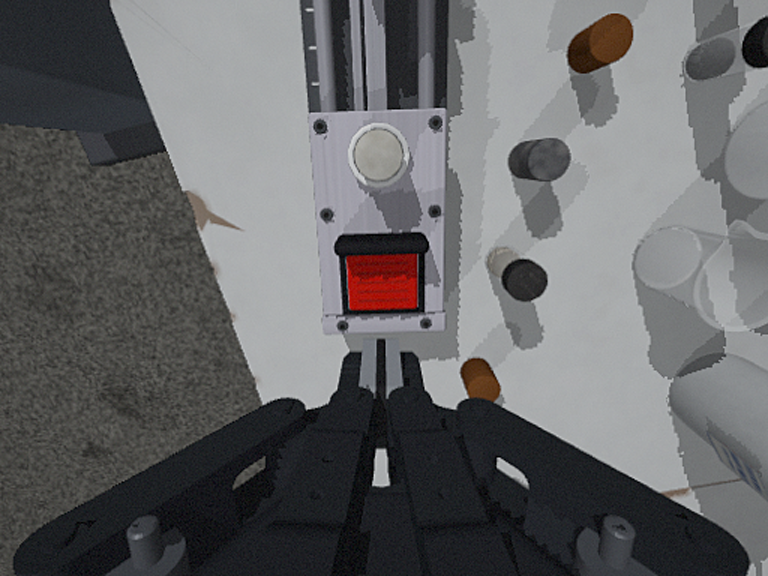

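The wrist view shows the red button at (383,282) in the enlarged picture, with the black wall just ahead at (381,245) and the pale plug in its white ring at (379,155). The closed fingertips are centred behind it at (382,360). Next I lower part way.

Call:
apply_moves(deltas=[0, 4, -1, 20, 0.5, 0, 8, -2, 40, 1, 0, 8, -2, 60, 1, 0, 8, -2, 70, 1, 0, 8, -2, 70, 1, 0, 8, -2, 70, 1, 0, 8, -2, 70, 1])

```text
clock: 4.18
position: [0.4938, -0.3873, 0.0998]
ee_rot: [0.001, 0.791, 0.612, 0.0]
contact_force: [-0.1, 0.4, 0.6]
width: -0.0001
gripper_force: 0.0
```

Run:
```python
from est import *
im=get_image("wrist"); s=get_state(); Rm=rot(s["ee_rot"]); print(s["clock"],s["position"],Rm.round(3).tolist(),s["contact_force"])
c=max(red(im,None),key=lambda t:t[1])[0]; b=at_z(im,c,.052)
print(c,b, "tool-frame button offset mm",(Rm.T@(b-s["position"])*1000).round(1))
p=s["position"]+Rm@[0,0,.017]; print("tip px",proj(im,p)*1.5)
for k,z in dict(button_top=.052,seat=.046).items():
    print(k,[(round(r["score"],2),(Rm.T@(at_z(im,r["point"],z)-s["position"])*1000).round(1)) for r in place_of(k,im)[:1]])
save(im,"w2.png",s=1.5)
```

```text
4.2333 [ 0.49388188 -0.38753738  0.09991328] [[0.251, 0.968, 0.002], [0.968, -0.251, -0.002], [-0.001, 0.003, -1.0]] [0.4295363  0.55238684 0.09853346]
[263.0, 221.9] [ 0.49905307 -0.39219556  0.052     ] tool-frame button offset mm [-3.1  6.  47.9]
tip px [381.76171242 357.92801629]
button_top [(0.78, array([-5.9,  3.2, 47.9]))]
seat []
```

View pics/w2.png

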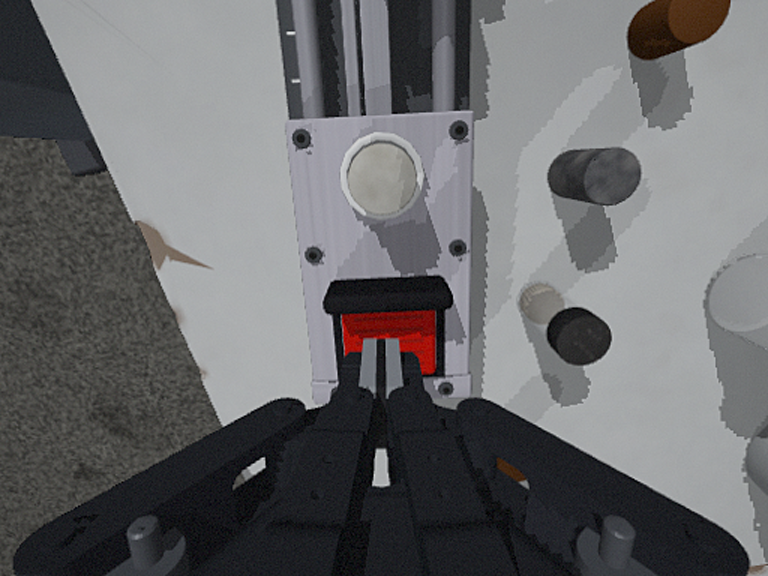

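Pale plug at (382,178), wall at (388,295), button frame x from 335 to 443 with centre about (389,340), and the tips over the button at (382,345). The carriage is turned slightly relative to the tool, so I'll work out the correction from the deck corners.

Run:
```python
from est import *
s=get_state(); Rm=rot(s["ee_rot"]); im=get_image("wrist"); 
def T(px,z): return (Rm.T@(at_z(im,np.array(px)/1.5,z)-s["position"])*1000).round(1)
for n,px,z in [("noseL",(287,122),.044),("noseR",(473,112),.044),("scr1",(302,138),.044),("scr2",(314,255),.044),("scr3",(459,130),.044),("scr4",(458,248),.044),("scr5",(446,388),.044),("plugtop",(382,178),.076),("wallL",(325,300),.071),("wallR",(453,303),.071),("wallfL",(331,281),.071),("wallfR",(446,279),.071),("btnL",(342,345),.052),("btnR",(439,340),.052)]: print(n,T(px,z)[:2])
```

```text
noseL [ 89.1 -39.5]
noseR [92.9 38. ]
scr1 [ 82.9 -33.6]
scr2 [ 32.2 -31.1]
scr3 [86.  32.6]
scr4 [35.5 35.1]
scr5 [-37.6  33.1]
plugtop [67.9  0.2]
wallL [ 19.8 -22.9]
wallR [18.4 29.1]
wallfL [ 27.8 -20.2]
wallfR [28.6 25.8]
btnL [ -9.5 -18.6]
btnR [-7.  27.1]
```

Call:
apply_moves(deltas=[0, -2, 4, 0, -2.8, 0, -2, 4, 7, -2.8, 0, -2, 4, 14, -2.8, 0, -2, 4, 20, -2.8, 0, -2, 4, 26, -2.8, 0, -2, 4, 26, -2.8, 0, -2, 4, 26, -2.8])

```text
clock: 4.97
position: [0.496, -0.3894, 0.0714]
ee_rot: [-0.001, 0.776, 0.631, -0.0]
contact_force: [0.3, -0.9, 0.5]
width: -0.0
gripper_force: 0.0
```

Run:
```python
from est import *
im=get_image("wrist"); s=get_state(); Rm=rot(s["ee_rot"]); print(s["clock"],s["position"],Rm.round(3).tolist(),s["contact_force"])
save(im,"w3.png",s=1.5)
```

```text
5.0167 [ 0.49630129 -0.3896993   0.07189941] [[0.204, 0.979, -0.0], [0.979, -0.204, 0.001], [0.0, -0.001, -1.0]] [0.30499386 0.68842224 0.22607529]
```

View pics/w3.png

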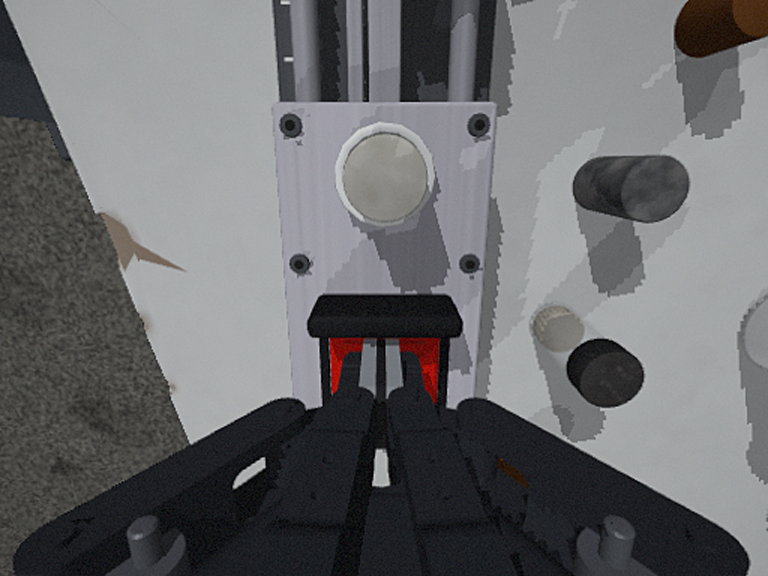

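Now aligned: the tips at (382,345) are centred on the button (x from 330 to 438), directly behind the wall (rear edge at row 337). Next I press down.

Call:
apply_moves(deltas=[0, 0, 0, 2, 0, 0, 0, 0, 4, 0, 0, 0, 0, 5, 0, 0, 0, 0, 6, 0, 0, 0, 0, 6, 0])

```text
clock: 5.43
position: [0.4968, -0.3901, 0.0672]
ee_rot: [0.001, 0.776, 0.631, 0.0]
contact_force: [-0.7, 0.3, 6.3]
width: 0.0001
gripper_force: 2.8
```

Call:
apply_moves(deltas=[0, 0, 0, 1, 0, 0, 0, 0, 2, 0, 0, 0, 0, 3, 0, 0, 0, 0, 4, 0, 0, 0, 0, 4, 0, 0, 0, 0, 4, 0])

```text
clock: 5.93
position: [0.4968, -0.3903, 0.064]
ee_rot: [0.001, 0.776, 0.631, 0.0]
contact_force: [-1.2, 0.4, 8.8]
width: 0.0002
gripper_force: 4.2
```

Call:
apply_moves(deltas=[0, 0, 0, 0.7, 0, 0, 0, 0, 1.5, 0, 0, 0, 0, 1.5, 0, 0, 0, 0, 1.5, 0])

```text
clock: 6.27
position: [0.4968, -0.3907, 0.0639]
ee_rot: [0.002, 0.776, 0.631, -0.0]
contact_force: [-2.9, 2.0, 15.4]
width: 0.0001
gripper_force: 7.6
```

The button is fully down: z is stuck and the force is 15 N. Next I push forward gently.

Call:
apply_moves(deltas=[0, 1, 0, 0, 0, 0, 2, 0, 0, 0, 0, 3, 0, 0, 0, 0, 4.5, 0, 0, 0, 0, 6, 0, 0, 0, 0, 8, 0, 0, 0, 0, 10, 0, 0, 0, 0, 12, 0, 0, 0, 0, 14, 0, 0, 0, 0, 16, 0, 0, 0, 0, 18, 0, 0, 0, 0, 20, 0, 0, 0])

```text
clock: 7.27
position: [0.5007, -0.372, 0.0639]
ee_rot: [0.002, 0.776, 0.631, -0.001]
contact_force: [-4.3, -0.8, 14.1]
width: 0.0
gripper_force: 7.4
```

Run:
```python
from est import *
im=get_image("wrist"); s=get_state(); Rm=rot(s["ee_rot"]); print(s["clock"],s["position"],Rm.round(3).tolist(),s["contact_force"],(Rm.T@s["contact_force"]).round(1))
for k,z in dict(carriage_nose=.038,stop_face=.038,seat=.046,specimen_mid=.061).items():
  for n in ("top","scene"):
    im2=get_image(n)
    print(k,n,[(round(r["score"],2),(Rm.T@(at_z(im2,r["point"],z)-s["position"])*1000).round(1)) for r in place_of(k,im2)[:2]])
save(im,"w4.png",s=1.5)
```

```text
7.3167 [ 0.50077774 -0.37145419  0.06393157] [[0.203, 0.979, 0.002], [0.979, -0.203, -0.004], [-0.003, 0.002, -1.0]] [-3.23402555  0.5703028  14.5523793 ] [ -0.1  -3.2 -14.6]
carriage_nose top [(0.96, array([90.6, -2.4, 25.6])), (0.26, array([46.2, 98.9, 26. ]))]
carriage_nose scene [(0.96, array([100.9,   2.9,  25.6]))]
stop_face top [(0.75, array([171.2,   0.9,  25.4]))]
stop_face scene [(0.81, array([164.3, -12.3,  25.3]))]
seat top [(0.77, array([69.2,  1.1, 17.7]))]
seat scene [(0.64, array([70.9, -1.8, 17.7]))]
specimen_mid top [(0.59, array([70.8, -2.3,  2.7])), (0.52, array([113.5, 117.3,   2.8]))]
specimen_mid scene [(0.54, array([-1.347e+02, -1.000e-01,  3.400e+00]))]
```

View pics/w4.png

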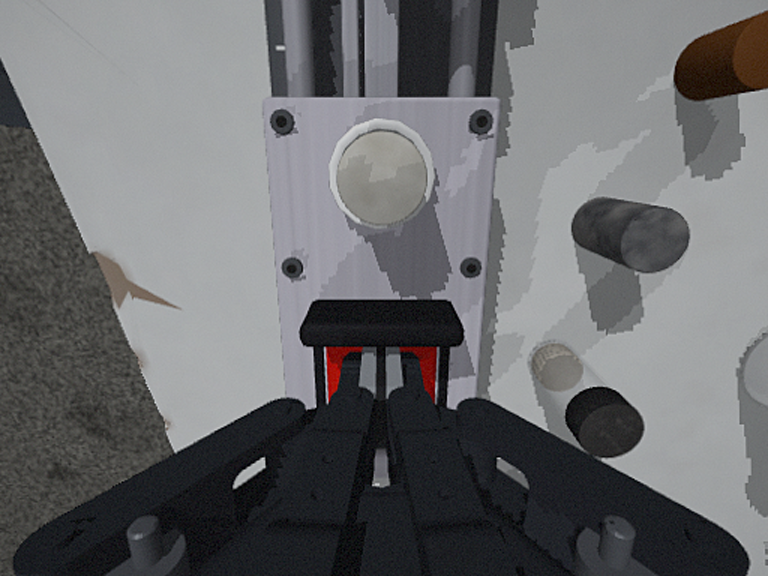

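The carriage moves with the tips: the seat, plug and wall keep their places in the view (plug upright at (381,178)). The remaining gap is about 65 mm, so I continue.

Call:
apply_moves(deltas=[0, 2, -0.2, 0, 0, 0, 4, -0.4, 0, 0, 0, 6.5, -0.5, 0, 0, 0, 9, -0.5, 0, 0, 0, 11.5, -0.5, 0, 0, 0, 14, -0.5, 0, 0, 0, 16.5, -0.5, 0, 0, 0, 19, -0.5, 0, 0, 0, 21.5, -0.5, 0, 0, 0, 24, -0.5, 0, 0, 0, 26, -0.5, 0, 0, 0, 28, -0.5, 0, 0])

```text
clock: 9.12
position: [0.5064, -0.3445, 0.0639]
ee_rot: [0.003, 0.776, 0.631, -0.0]
contact_force: [-3.5, -0.6, 15.3]
width: -0.0001
gripper_force: 7.4
```

Call:
apply_moves(deltas=[0, 2, 0, 0, 0, 0, 4, 0, 0, 0, 0, 6, 0, 0, 0, 0, 8, 0, 0, 0, 0, 10, 0, 0, 0, 0, 11.5, 0, 0, 0, 0, 13, 0, 0, 0, 0, 14, 0, 0, 0, 0, 15, 0, 0, 0, 0, 15, 0, 0, 0])

```text
clock: 9.95
position: [0.5094, -0.3295, 0.0639]
ee_rot: [0.002, 0.776, 0.631, -0.0]
contact_force: [-3.3, 0.1, 15.3]
width: 0.0001
gripper_force: 7.6
```

Run:
```python
from est import *
im=get_image("wrist"); s=get_state(); Rm=rot(s["ee_rot"]); print(s["clock"],s["position"],(Rm.T@s["contact_force"]).round(1))
for n in ("top","scene"):
  im2=get_image(n)
  for k,z in dict(carriage_nose=.038,stop_face=.038).items():
    print(k,n,[(round(r["score"],2),(Rm.T@(at_z(im2,r["point"],z)-s["position"])*1000).round(1)) for r in place_of(k,im2)[:2]])
save(im,"w5.png",s=1)
sc=im2; save(sc,"s5.png",crop=(190,150,360,260),s=4.5)
```

```text
10.0 [ 0.50942409 -0.32946009  0.06390324] [  0.1  -3.3 -15.6]
carriage_nose top [(0.6, array([93.9, -4.6, 25.6]))]
stop_face top [(0.64, array([127.9,  -1.3,  25.5]))]
carriage_nose scene [(0.6, array([ 90.9, -17. ,  25.6])), (0.48, array([ 21.1, -48.8,  25.7]))]
stop_face scene [(0.67, array([118.5, -10.4,  25.5]))]
```

View pics/s5.png

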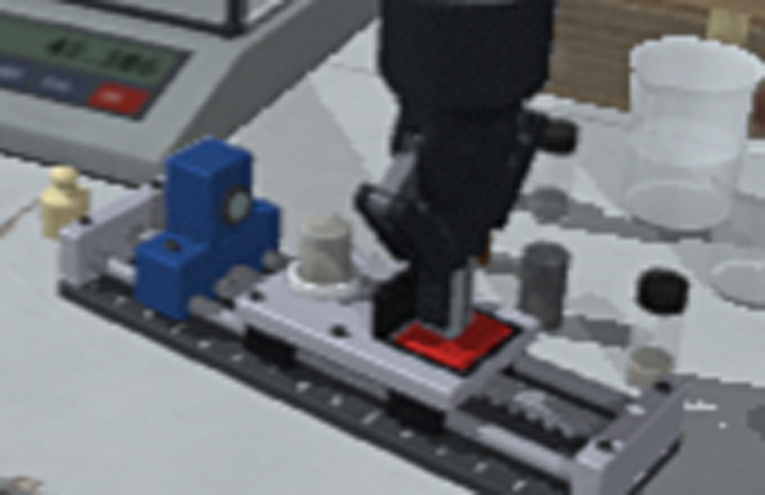

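The plug is upright at (325,245), the button is pressed under the tips, and there is roughly a 28 mm gap to the blue stop. I go on, more slowly.

Call:
apply_moves(deltas=[0, 1.5, 0, 0, 0, 0, 3, 0, 0, 0, 0, 5, 0, 0, 0, 0, 7, 0, 0, 0, 0, 9, 0, 0, 0, 0, 11, 0, 0, 0, 0, 13, 0, 0, 0, 0, 15, 0, 0, 0, 0, 16.5, 0, 0, 0, 0, 18, 0, 0, 0, 0, 19, 0, 0, 0, 0, 20, 0, 0, 0])

```text
clock: 11.3
position: [0.5135, -0.31, 0.0639]
ee_rot: [0.002, 0.776, 0.631, -0.0]
contact_force: [-3.4, -0.6, 16.2]
width: 0.0004
gripper_force: 7.7
```

Call:
apply_moves(deltas=[0, 0.8, 0, 0, 0, 0, 1.6, 0, 0, 0, 0, 2.4, 0, 0, 0, 0, 3.2, 0, 0, 0, 0, 4, 0, 0, 0, 0, 4, 0, 0, 0])

```text
clock: 11.8
position: [0.5143, -0.3059, 0.0639]
ee_rot: [0.002, 0.776, 0.631, -0.0]
contact_force: [-3.5, -0.4, 14.7]
width: 0.0
gripper_force: 7.8
```

Call:
apply_moves(deltas=[0, 0.8, 0, 0, 0, 0, 1.6, 0, 0, 0, 0, 2.4, 0, 0, 0, 0, 3.2, 0, 0, 0, 0, 4, 0, 0, 0, 0, 4, 0, 0, 0])

```text
clock: 12.3
position: [0.5151, -0.302, 0.0639]
ee_rot: [0.002, 0.776, 0.631, -0.0]
contact_force: [-3.3, 0.0, 16.0]
width: 0.0001
gripper_force: 7.8
```

Call:
apply_moves(deltas=[0, 0.8, 0, 0, 0, 0, 1.6, 0, 0, 0, 0, 2.4, 0, 0, 0, 0, 3.2, 0, 0, 0, 0, 4, 0, 0, 0, 0, 4, 0, 0, 0])

```text
clock: 12.8
position: [0.5159, -0.2981, 0.0639]
ee_rot: [0.002, 0.776, 0.631, -0.0]
contact_force: [-3.2, -0.9, 16.0]
width: 0.0002
gripper_force: 7.9
```

Run:
```python
from est import *
im2=get_image("scene"); s=get_state(); Rm=rot(s["ee_rot"]); print(s["clock"],s["position"],(Rm.T@s["contact_force"]).round(1))
w=get_image("wrist")
a=cv2.resize(im2["frame"][165:245,205:325],(720,480)); 
b=cv2.resize(w["frame"][0:200,120:400],(720,514)); save({"frame":a},"s6.png"); save({"frame":b},"w6.png")
```

```text
12.85 [ 0.51594742 -0.29806229  0.06389463] [ -1.4  -3.4 -15.7]
```

View pics/s6.png

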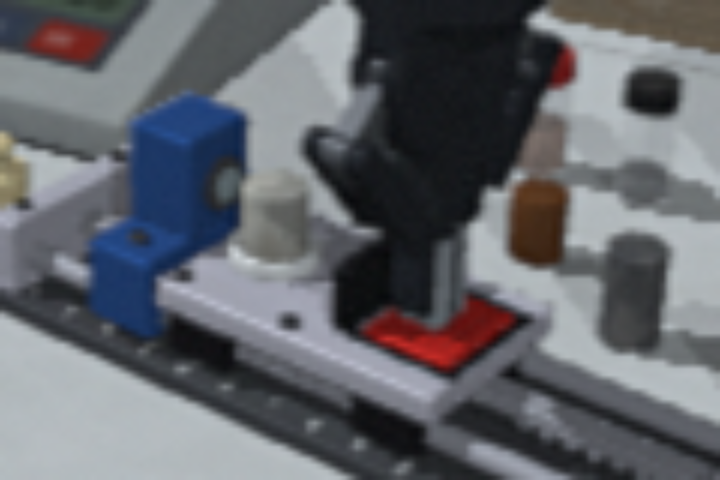

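The nose is nearly against the blue stop (at (160,280)) and the plug is upright at (276,215). I creep on.

Call:
apply_moves(deltas=[0, 0.6, 0, 0, 0, 0, 1.2, 0, 0, 0, 0, 1.8, 0, 0, 0, 0, 2.4, 0, 0, 0, 0, 3, 0, 0, 0, 0, 3, 0, 0, 0])

```text
clock: 13.4
position: [0.5163, -0.2966, 0.0639]
ee_rot: [0.003, 0.775, 0.632, -0.001]
contact_force: [-4.2, -4.1, 14.5]
width: 0.0002
gripper_force: 7.4
```

Call:
apply_moves(deltas=[0, 0.6, 0, 0, 0, 0, 1.2, 0, 0, 0, 0, 1.8, 0, 0, 0, 0, 2.4, 0, 0, 0, 0, 3, 0, 0, 0, 0, 3, 0, 0, 0])

```text
clock: 13.9
position: [0.5169, -0.2953, 0.0639]
ee_rot: [0.004, 0.775, 0.632, -0.002]
contact_force: [-6.2, -7.7, 13.7]
width: -0.0003
gripper_force: 6.5
```

Call:
apply_moves(deltas=[0, 0.7, 0, 0, 0, 0, 1.4, 0, 0, 0, 0, 2.1, 0, 0, 0, 0, 2.8, 0, 0, 0, 0, 3.5, 0, 0, 0, 0, 3.5, 0, 0, 0])

```text
clock: 14.4
position: [0.5184, -0.2922, 0.0639]
ee_rot: [0.005, 0.775, 0.632, -0.002]
contact_force: [-4.0, -7.9, 12.4]
width: -0.0001
gripper_force: 6.1
```

The tips are slipping on the button, so the carriage is stopped. I push on until the wall takes the load.

Call:
apply_moves(deltas=[0, 0.7, 0, 0, 0, 0, 1.4, 0, 0, 0, 0, 2.1, 0, 0, 0, 0, 2.8, 0, 0, 0, 0, 3.5, 0, 0, 0, 0, 3.5, 0, 0, 0])

```text
clock: 14.9
position: [0.5185, -0.2921, 0.0639]
ee_rot: [0.007, 0.775, 0.633, -0.004]
contact_force: [-6.8, -15.9, 9.5]
width: -0.0001
gripper_force: 10.8
```

Call:
apply_moves(deltas=[0, 0, 0, -1.5, 0, 0, 0, 0, -3, 0, 0, 0, 0, -5, 0, 0, 0, 0, -7, 0, 0, 0, 0, -9, 0, 0, 0, 0, -11, 0, 0, 0, 0, -13, 0, 0, 0, 0, -13, 0])

```text
clock: 15.57
position: [0.5174, -0.2916, 0.0732]
ee_rot: [0.005, 0.775, 0.632, -0.004]
contact_force: [-3.4, -18.9, -9.3]
width: 0.0
gripper_force: 9.4
```

Call:
apply_moves(deltas=[0, -1, 0, 0, 0, 0, -2.5, 0, 0, 0, 0, -4, 0, 0, 0, 0, -6, 0, 0, 0, 0, -9, 0, 0, 0, 0, -10, 0, -3, 0, 0, -10, 0, -10, 0, 0, -10, 0, -25, 0, 0, -12, 0, -45, 0, 0, -20, 0, -65, 0, 0, -30, 0, -85, 0, 0, -30, 0, -85, 0])

```text
clock: 16.57
position: [0.514, -0.316, 0.1639]
ee_rot: [0.005, 0.776, 0.631, 0.001]
contact_force: [0.7, -0.2, 0.9]
width: 0.0003
gripper_force: 0.0
```

Run:
```python
from est import *
w=get_image("wrist"); s=get_state(); Rm=rot(s["ee_rot"]); print(s["clock"],s["position"],(Rm.T@s["contact_force"]).round(1))
im2=get_image("scene"); c=max(red(w,None),key=lambda t:t[1]); print(c,at_z(w,c[0],.052).round(4), [at_z(w,r["point"],.046).round(4) for r in place_of("seat",w)[:1]])
a=cv2.resize(im2["frame"][155:255,195:345],(720,480)); save({"frame":a},"s7.png"); save(w,"w7.png",s=1.5)
```

```text
16.6167 [ 0.51315816 -0.31448112  0.16180954] [ 1.4 -0.1  0.2]
([250.9, 175.4], 1791) [ 0.5148 -0.3022  0.052 ] [array([ 0.5309, -0.2304,  0.046 ])]
```

View pics/w7.png

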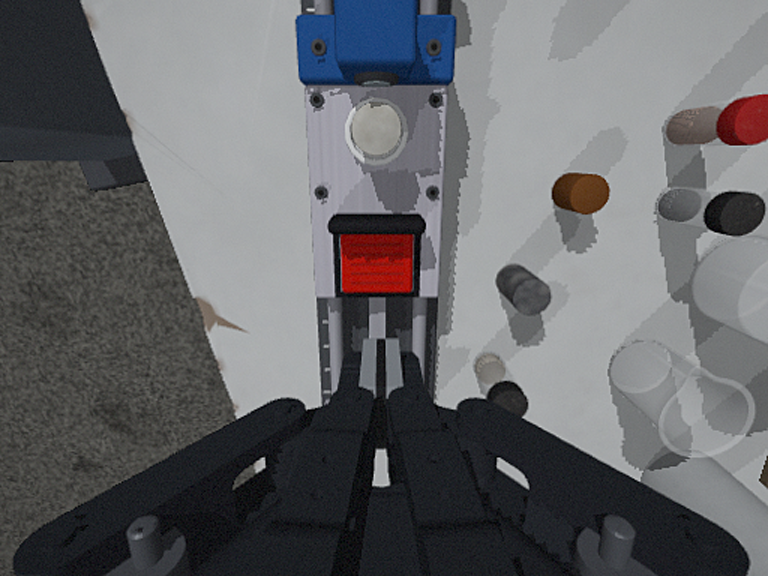

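View pics/s7.png

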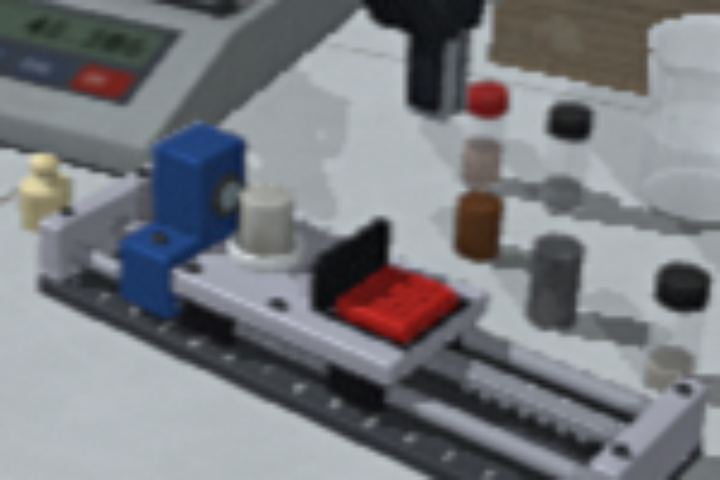

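Home: the nose is against the blue stop (wrist row 84), the button is up at (376,264), the plug stands at (376,130), and the surrounding things are unmoved. I hand it in.

```bash
python3 -c "
from rig import *
print(sign_off())"
```

```text
the job is handed in; nothing more can be done
None
```

The stage is fully home against the blue stop, pushed there with the button held down throughout. The button has sprung back up, the core plug is still standing in its seat, nothing else was touched, and the job was handed in at about 17 s.

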